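# Swap two circuit boards between their holders and hood them

### The arm

A 6-joint arm with a two-finger parallel gripper is mounted at the origin on the work surface. World frame = base frame: x ahead of the robot, y to its left, z up, the work surface at z = 0. Lengths are in m, angles in rad, forces in N, time in s.
With the tool pointing down it reaches from about 0.275 to 0.975 m from the base axis. Payload 8.4 kg.
Tool frame: the origin (TCP) lies midway between the tips of the shut fingers; the grasp point (between the pads) lies 19 mm behind it; z points along the fingers, y is the line along which they close (so a half turn about z gives the same grasp; the last joint's range is limited). The gripper opens to 92 mm and grips with 3 to 60 N. Pads are 20 mm wide; open, the fingers measure 128 mm over their backs; the gripper's body (75 mm by 189 mm) begins 69 mm behind the grasp point.
Start: joints at [-1.122, 0.353, 1.633, -0, 1.155, -0.002], TCP at [0.272, -0.563, 0.215] pointing down, gripper open.
Joint ranges: [-2.63, 2.63], [-0.92, 2.1], [0.06, 2.66], [-1.3, 4.44], [0, 2.69], [-3.02, 3.02]. Speed limits (rad/s): [2.22, 2.22, 2.79, 3.14, 3.14, 3.14].

### API

Orientations are given as a rotation vector (axis times angle).
In Python, from workcell import r, imaging, ticket, models gives the robot as it stands.
- The arm moves only by the shell command python3 -m inch 'ROWS' [OPENING]. ROWS is text: rows parted by semicolons, each of 6 numbers parted by spaces: the shift along the world's x, y, z each as a share of 0.05 m, from -1 to 1, then the turn, a rotation vector about the world's x, y, z each as a share of 0.15 rad, from -1 to 1. In form: tx ty tz wx wy wz; .... A call has 1 to 12 rows; each row shifts and turns the commanded pose from where the row before left it; what a row does not reach is not made up. A row lasts 1/8 s, in which the tool goes at most 62.5 mm and 10.7 degrees, less where a joint would pass 70% of its speed; a pose out of reach is approached as far as the arm can. A call with a number of a shift or a turn outside -1 to 1 is refused whole. A call with a gripper value outside its range is refused whole. OPENING is the closure, from 0 (fully open) to 1 (shut), set as the call begins (- or left out, the last holds). The fingers move at their own pace and stop on an object; the grip force is fixed at half the most. Time passes only in rows, so rows that do not move let the fingers close. It gives the time, the measured TCP pose, the force, the opening and the grip force at its end, in the units of the state.
- r.state(): the state, without advancing time (a new reading comes with each control period).
- imaging.get_image(name): name is "scene" or "top" or "wrist"; returns the picture (384x512x3 uint8, blue, green, red); there is no depth.
- imaging.get_calibration(name): a dict with "fx", "fy", "cx", "cy" (pixels), "origin" and "rotation" of the camera in the world; the wrist camera has in their place "T_tool_cam" (4x4, takes a point from camera to tool coordinates, whose origin is the TCP and whose axes are the flange's). Camera axes: x right, y up, looking along -z (the intrinsics and any distortion apply to the point x, -y, -z); pixel columns grow to the right and rows downward; lengths in m; the calibration is good to about 2 mm. A picture is of the moment at which its call begins: read the wrist's pose just before it. get_calibration takes no time and is no camera call.
- ticket.job_done(): hands the job in; it is judged then, once.
Trained networks look in the newest picture that a camera, given by its name, has taken for a name from the list of things; names that differ only in an ending like _2 or _b are one class to them, and where a whole thing is asked for, a point or a joint stands for the part that bears it (a point fixed in the world has none). Each returns a list of dicts, best first, with "score" (0 to 1); they miss things now and then, are a little off and sometimes report something else, mostly with a low value. They report only what shows in the picture. A call takes as long as a camera call. They do not tell look-alikes from the thing itself.
- models.spot_in(camera, label): "location" ([x, y, z] in m, in world coordinates, good to about 4 mm: the middle of the surface that is visible of it).
- models.regions_of(camera, label): "mask" (384x512 bool, what is visible of it).
- models.mark_of(camera, label): "location" ([x, y, z] in m, in world coordinates, good to about 4 mm: a listed point, or the origin of a listed thing).
The state is a dict: "clock": time; "qpos": joint angles; "qd": joint speeds; "effort": joint torques, N m; "position": TCP position; "orientation": TCP orientation; "contact_force": force on the tool from outside, world axes, zero at the start; "ft_torque": the same for the moment, N m; "width": opening from 0.0 (shut) to 1.0 (fully open); "grasp_force": force on a finger pad.
Only numpy, scipy, OpenCV 4.12 (cv2) and the standard library are available. Lean on these libraries where they do the work, as an engineer would, in place of code of your own. Each camera call takes 0.05 s, during which the arm holds its last target. There are 200 camera calls.

### The job

The red and the green circuit board lie in each other's holders: swap them, so that the red board lies flat in the yellow holder and the green board flat in the white holder, parking one of them in the empty black holder on the way. Once both boards are in place, put the copper hood on the red board and the white hood on the green board, each fully down over the transformer with its notch over the board's connector. Set everything down gently, dropping nothing, and let go.

Things in the scene. Friction and masses are not known exactly. Their poses are not given: they have to be found in the camera images.
- red_board: Red circuit board, 100 x 70 x 6 mm (x, y, z), about 0.12 kg. In its middle a yellow, dark-banded transformer, 36 (x) x 24 (y) mm, top 34 mm above the underside: grip it across y. From it a white connector, the key, runs to +x: x 18 to 40 mm, 14 mm wide, top at 18 mm. Two blue capacitors (top at 15 mm) at x -41, y +-26 mm. Origin: centre of underside; z up. At the start in the white holder.
- green_board: Green circuit board, 100 x 70 x 6 mm (x, y, z), about 0.12 kg. In its middle a yellow, dark-banded transformer, 36 (x) x 24 (y) mm, top 34 mm above the underside: grip it across y. From it a white connector, the key, runs to +x: x 18 to 40 mm, 14 mm wide, top at 18 mm. Two blue capacitors (top at 15 mm) at x -41, y +-26 mm. Origin: centre of underside; z up. At the start in the yellow holder.
- copper_hood: Copper-coloured hood: box open below, 52 x 40 x 34 mm (x, y, z), walls 3 mm; grip by the y walls. Notch at the foot of the +x wall, 22 wide, 16 high; blue bar on top marks that side. Origin: centre of underside, z up. Seated: centred on its board, underside 6 mm above the board's, +x along the board's +x, play 5 mm in x, 4 in y; wrongly turned it rides up. About 0.06 kg. Starts upright on the blue mat.
- white_hood: White hood: box open below, 52 x 40 x 34 mm (x, y, z), walls 3 mm; grip by the y walls. Notch at the foot of the +x wall, 22 wide, 16 high; blue bar on top marks that side. Origin: centre of underside, z up. Seated: centred on its board, underside 6 mm above the board's, +x along the board's +x, play 5 mm in x, 4 in y; wrongly turned it rides up. About 0.06 kg. Starts upright on the blue mat.
- yellow_holder: Yellow board holder, fixed, 134 x 102 mm (x, y): 4 mm plate with 6 mm higher rails round a 116 x 86 mm recess (8 mm play round a board). Origin: centre of underside, z up; a board in it lies 4 mm above it, long side along x, either way round. Place of the red board.
- white_holder: White board holder, fixed, 134 x 102 mm (x, y): 4 mm plate with 6 mm higher rails round a 116 x 86 mm recess (8 mm play round a board). Origin: centre of underside, z up; a board in it lies 4 mm above it, long side along x, either way round. Place of the green board.
- black_holder: Black board holder, fixed, 134 x 102 mm (x, y): 4 mm plate with 6 mm higher rails round a 116 x 86 mm recess (8 mm play round a board). Origin: centre of underside, z up; a board in it lies 4 mm above it, long side along x, either way round. Empty at the start: the free spot.
Mind the look-alikes: they are no part of the job. Of the things that look like the copper_hood, take the one that is farthest from the robot's base at the start. Of the things that look like the white_holder, the larger one is meant.

How it is judged:
By the outcome, as a careful person would: the job done as asked, in the order asked, and still so for the second after the job is handed in, with the robot touching nothing.
It also fails if it takes over 118 s, if anything falls off the work surface, if the arm or the gripper's body presses on something with over 40 N, if the wrist force passes 120 N, or if a joint passes its speed limit or range.

## Working session

There is one attempt and no reset: what is moved stays moved. The work goes in short steps, Python scripts to look and compute and a shell command to move; the robot and the scene stay as the last step left them, time stands still between calls to the robot, and variables do not carry over. Pictures are saved under pics/ and viewed, at most 16 in all, crops included, and the job is handed in when it is done.

```bash
mkdir -p pics; ls
python3 - <<'E'
from workcell import r, imaging, ticket, models
import cv2, numpy as np
for c in ["top","scene"]:
    im=imaging.get_image(c); cv2.imwrite(f"pics/{c}0.png",im)
    k=imaging.get_calibration(c); print(c,{a:np.round(b,3).tolist() for a,b in k.items()})
    for l in ["red_board","green_board","copper_hood","white_hood","yellow_holder","white_holder","black_holder"]:
        print(c,l,[(np.round(d["location"],3).tolist(),round(d["score"],2)) for d in models.mark_of(c,l)][:4])
print(r.state()["clock"])
E
```

```text
pics
top {'fx': 407.103, 'fy': 407.103, 'cx': 254.367, 'cy': 189.283, 'origin': [0.382, 0.012, 0.947], 'rotation': [0.129, -0.142, -1.554]}
top red_board [([0.519, -0.004, 0.008], 0.73)]
top green_board [([0.478, -0.21, 0.015], 0.56)]
top copper_hood [([0.691, -0.114, 0.006], 0.89), ([0.566, 0.121, 0.009], 0.56)]
top white_hood [([0.672, 0.121, 0.006], 0.85)]
top yellow_holder []
top white_holder [([0.513, -0.002, 0.004], 0.96), ([0.354, 0.023, 0.001], 0.6)]
top black_holder [([0.474, 0.251, 0.003], 0.86)]
scene {'fx': 413.416, 'fy': 413.416, 'cx': 249.732, 'cy': 193.64, 'origin': [0.862, 0.283, 0.615], 'rotation': [0.361, 0.758, 2.163]}
scene red_board []
scene green_board [([0.481, -0.214, 0.008], 0.85)]
scene copper_hood [([0.567, 0.127, -0.0], 0.62), ([0.688, -0.117, 0.005], 0.57)]
scene white_hood [([0.669, 0.125, 0.004], 0.67), ([0.48, -0.213, 0.01], 0.48)]
scene yellow_holder [([0.48, -0.214, 0.001], 0.58)]
scene white_holder [([0.354, 0.023, 0.006], 0.91), ([0.516, 0.002, 0.003], 0.77)]
scene black_holder [([0.475, 0.252, 0.002], 0.68)]
0.8
```

```bash
python3 -c "
import cv2
i=cv2.imread('pics/top0.png');cv2.imwrite('pics/top0b.png',cv2.resize(i,(800,600),interpolation=cv2.INTER_CUBIC))"
```

```text
(no output)
```

View pics/top0b.png

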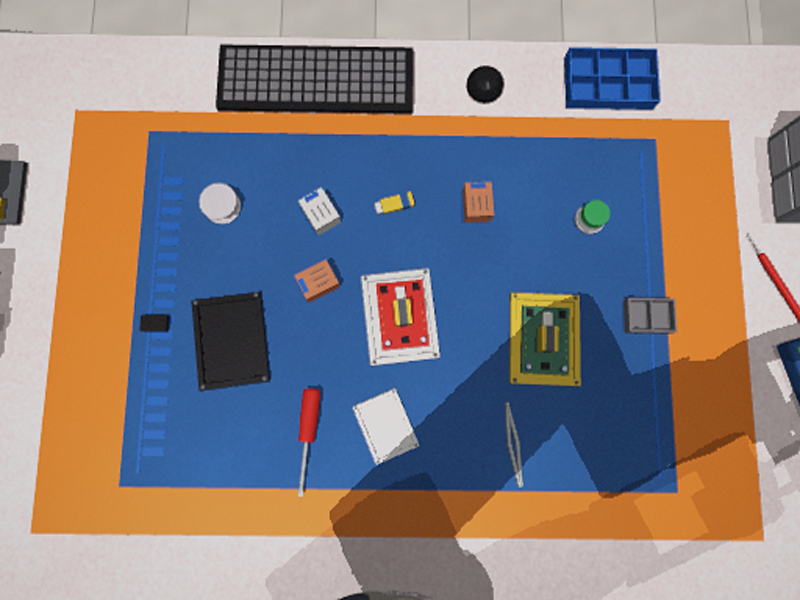

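View pics/scene0.png

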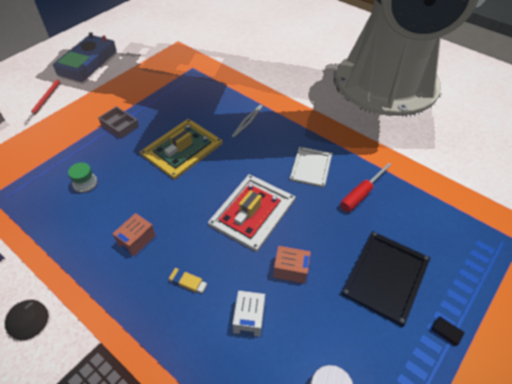

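The top view (800×600 scale) shows:
- The red board in the large white holder at (400,316) and the green board in the yellow holder at (546,338). The black holder is at (231,340).
- **Copper hood candidates:** (479,202), about 0.70 m from the base, and (318,280), about 0.58 m. I take the far one, at (479,202).
- **White holder candidates:** (400,316), the larger, and the small one at (385,427). I take the larger.
- The white hood is at (320,210). A white jar at (220,203) could be mistaken for it.

Next I measure yaws and rectify the image.

```bash
cat > h.py <<'E'
from workcell import r, imaging, models
import cv2, numpy as np
from scipy.spatial.transform import Rotation as R
def cam(name):
    k=imaging.get_calibration(name)
    if "T_tool_cam" in k:
        s=r.state(); T=np.eye(4); T[:3,:3]=R.from_rotvec(s["orientation"]).as_matrix(); T[:3,3]=s["position"]
        T=T@np.array(k["T_tool_cam"]); return k,T[:3,:3],T[:3,3]
    return k,R.from_rotvec(k["rotation"]).as_matrix(),np.array(k["origin"])
def unproj(C,px,z):
    k,M,o=C; px=np.atleast_2d(px).astype(float)
    d=np.c_[(px[:,0]-k["cx"])/k["fx"],-(px[:,1]-k["cy"])/k["fy"],-np.ones(len(px))]@M.T
    return (o+d*((z-o[2])/d[:,2])[:,None])[:,:2]
def proj(C,P):
    k,M,o=C; p=(np.atleast_2d(P)-o)@M
    return np.c_[k["cx"]+k["fx"]*p[:,0]/-p[:,2],k["cy"]-k["fy"]*p[:,1]/-p[:,2]]
def rectify(C,im,x0,x1,y0,y1,z,res):
    # world up=+x, left=+y
    g=np.mgrid[0:int((x1-x0)/res),0:int((y1-y0)/res)]
    X=x1-g[0]*res; Y=y1-g[1]*res
    p=proj(C,np.c_[X.ravel(),Y.ravel(),np.full(X.size,z)]).reshape(*X.shape,2).astype(np.float32)
    return cv2.remap(im,p[...,0],p[...,1],cv2.INTER_CUBIC)
def rect(C,mask,z):
    c=max(cv2.findContours(mask.astype(np.uint8),cv2.RETR_EXTERNAL,cv2.CHAIN_APPROX_NONE)[0],key=cv2.contourArea)
    w=unproj(C,c[:,0],z)*1000
    (cx,cy),(a,b),t=cv2.minAreaRect(w.astype(np.float32))
    if a<b: a,b,t=b,a,t+90
    return np.round([cx,cy,a,b,(t+90)%180-90],1).tolist()
E
python3 - <<'E'
from h import *
C=cam("top"); im=imaging.get_image("top")
for l,z in [("red_board",.01),("green_board",.01),("copper_hood",.034),("white_hood",.034),("yellow_holder",.01),("white_holder",.01),("black_holder",.01)]:
    for d in models.regions_of("top",l)[:2]: print(l,round(d["score"],2),rect(C,d["mask"],z))
hs=cv2.cvtColor(im,cv2.COLOR_BGR2HSV); H,S,V=cv2.split(hs)
m=((H<6)|(H>174))&(S>150)&(V>90); m[:, :230]=0; m[:,290:]=0
print("redpix",rect(C,cv2.morphologyEx(m.astype(np.uint8),cv2.MORPH_CLOSE,np.ones((3,3))),.01))
o=rectify(C,im,.40,.76,-.29,.19,.02,.0006)
cv2.imwrite("pics/rect.png",o)
E
```

```text
red_board 0.71 [517.4, -2.6, 103.1, 72.3, 6.2]
copper_hood 0.9 [563.0, 123.8, 51.0, 46.0, -62.0]
copper_hood 0.69 [684.5, -111.3, 63.4, 46.9, 0.9]
white_hood 0.86 [668.5, 122.7, 62.6, 40.9, 30.2]
yellow_holder 0.84 [484.8, -212.7, 134.8, 103.8, -1.1]
white_holder 0.89 [355.1, 20.7, 88.5, 66.5, 23.8]
white_holder 0.79 [516.4, 2.2, 136.8, 102.1, 7.3]
black_holder 0.75 [475.8, 252.1, 136.4, 105.3, 7.4]
redpix [519.2, -1.3, 98.4, 68.8, 6.4]
```

View pics/rect.png

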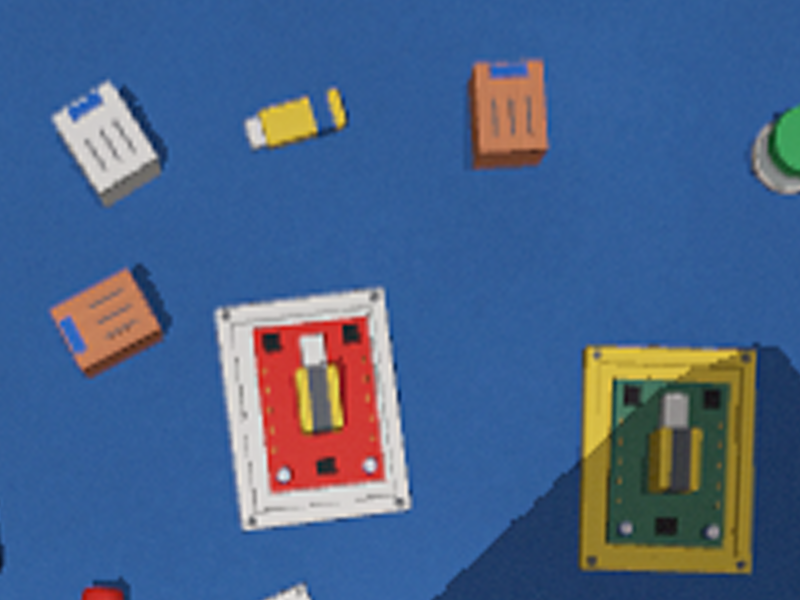

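The rectified view (0.6 mm/px) shows all keys pointing roughly along +x. The copper hood's bar is at (508,70), the white hood's at (87,107), the red key at (314,348) and the green key at (676,410). I'll go above the green board first.

Run:
```python
from h import *
s=r.state(); print(s["position"],s["orientation"],s["width"],s["qpos"]); print(np.round(R.from_rotvec(s["orientation"]).as_matrix(),3))
k=imaging.get_calibration("wrist"); print(np.round(k["T_tool_cam"],3),k["fx"])
```

```text
[ 0.27229169 -0.56252627  0.21455645] [-3.06205901e+00 -7.02072812e-01 -1.77196210e-05] 0.9960880927036103 [-1.12240517e+00  3.53000408e-01  1.63346128e+00  3.09856743e-05
  1.15520497e+00 -2.39269568e-03]
[[ 0.9    0.436 -0.   ]
 [ 0.436 -0.9    0.   ]
 [ 0.    -0.    -1.   ]]
[[ 0.     0.97   0.244  0.068]
 [ 1.     0.    -0.001  0.001]
 [-0.001  0.244 -0.97  -0.169]
 [ 0.     0.     0.     1.   ]] 295.69257049022775
```

```bash
python3 -m inch '0.42 0.7 -0.1 0 0 -0.31;0.42 0.7 -0.1 0 0 -0.31;0.42 0.7 -0.1 0 0 -0.31;0.42 0.7 -0.1 0 0 -0.31;0.42 0.7 -0.1 0 0 -0.31;0.42 0.7 -0.1 0 0 -0.31;0.42 0.7 -0.1 0 0 -0.31;0.42 0.7 -0.1 0 0 -0.31;0.42 0.7 -0.1 0 0 -0.31;0.42 0.7 -0.1 0 0 -0.33;0 0 0 0 0 0;0 0 0 0 0 0' 0.4
cat > look.py <<'E'
import sys
from h import *
n,x,y,z=sys.argv[1],*map(float,sys.argv[2:5])
s=r.state(); M=R.from_rotvec(s["orientation"]).as_matrix()
print("tcp",np.round(s["position"]*1000,1) if hasattr(s["position"],'shape') else s["position"],"yaw",np.degrees(np.arctan2(M[1,0],M[0,0])).round(2),"w",s["width"])
C=cam("wrist"); im=imaging.get_image("wrist")
o=rectify(C,im,x-.07,x+.08,y-.1,y+.1,z,.0004)
# grid every 20mm from given centre
for i in range(-4,5):
    c=int((.1-i*.02)/.0004); q=int((.08-i*.02)/.0004)
    cv2.line(o,(c,0),(c,8 if i else 999),(255,0,255),1)
    if 0<=q<o.shape[0]: cv2.line(o,(0,q),(8 if i else 999,q),(255,0,255),1)
cv2.imwrite(f"pics/{n}.png",o); cv2.imwrite(f"pics/{n}_raw.png",im)
for l in sys.argv[5:]:
    lab,zz=l.split(":")
    for d in models.regions_of("wrist",lab)[:2]: print(lab,round(d["score"],2),rect(C,d["mask"],float(zz)))
    for d in models.mark_of("wrist",lab)[:2]: print(lab,"mark",round(d["score"],2),np.round(np.array(d["location"])*1000,1))
E
python3 look.py g1 .481 -.212 .038 green_board:.01 yellow_holder:.01
```

```text
clock: 2.7
position: [0.4822, -0.2129, 0.1647]
orientation: [3.141, -0.025, -0.0]
contact_force: [-0.2, -0.0, -0.3]
width: 0.6
grasp_force: 0.0
tcp [ 482.2 -212.9  164.7] yaw -0.91 w 0.6003557838315975
green_board 0.87 [482.0, -214.2, 102.4, 71.3, -2.4]
green_board mark 0.86 [ 483.1 -213.3    5.7]
yellow_holder 0.7 [483.5, -214.2, 135.1, 103.0, -1.5]
```

View pics/g1.png

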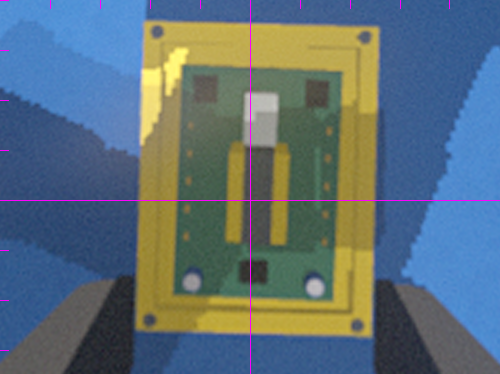

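The close view shows the green board flat with its key toward +x (260,115) and the transformer top at about (258,190). That agrees with the network's (482,−214) mm at yaw −2.4°. I descend and grip.

```bash
python3 -m inch '0 -0.03 -0.8 0 0 -0.17;0 0 -0.8 0 0 0;0 0 -0.8 0 0 0;0 0 -0.4 0 0 0;0 0 -0.15 0 0 0;0 0 -0.03 0 0 0;0 0 0 0 0 0;0 0 0 0 0 0' 0.4; python3 -m inch '0 0 0 0 0 0;0 0 0 0 0 0;0 0 0 0 0 0;0 0 0 0 0 0;0 0 0 0 0 0' 1; python3 -m inch '0 0 0.1 0 0 0;0 0 0.3 0 0 0;0 0 0.6 0 0 0;0 0 0.6 0 0 0;0 0 0 0 0 0;0 0 0 0 0 0'
```

```text
clock: 3.95
position: [0.4829, -0.2144, 0.0164]
orientation: [3.14, -0.067, 0.002]
contact_force: [0.1, 0.3, 0.6]
width: 0.603
grasp_force: 0.0
clock: 4.58
position: [0.4823, -0.2141, 0.0156]
orientation: [-3.141, 0.067, 0.0]
contact_force: [-0.8, 0.4, 1.3]
width: 0.258
grasp_force: 30.0
clock: 5.32
position: [0.482, -0.2139, 0.0953]
orientation: [-3.141, 0.067, 0.0]
contact_force: [-0.2, 0.7, -1.9]
width: 0.26
grasp_force: 30.0
```

```bash
python3 -m inch '-0.013 0.6 0 0 0 0.114;-0.013 0.93 0 0 0 0.114;-0.013 0.93 0 0 0 0.114;-0.013 0.93 0 0 0 0.114;-0.013 0.93 0 0 0 0.114;-0.013 0.93 0 0 0 0.114;-0.013 0.93 0 0 0 0.114;-0.013 0.93 0 0 0 0.114;-0.013 0.93 0 0 0 0.114;-0.013 0.93 0 0 0 0.114;0 0.33 0 0 0 0;0 0 0 0 0 0';  python3 -m inch '0 0 0 0 0 0;0 0 0 0 0 0'; python3 look.py b1 .4755 .252 .01 black_holder:.01 green_board:.09
```

```text
clock: 6.82
position: [0.4751, 0.2511, 0.0946]
orientation: [3.134, 0.204, -0.002]
contact_force: [-0.3, -0.5, -1.3]
width: 0.257
grasp_force: 30.0
clock: 7.08
position: [0.4757, 0.2496, 0.0954]
orientation: [3.135, 0.199, -0.001]
contact_force: [0.6, 0.6, -1.0]
width: 0.256
grasp_force: 30.0
tcp [475.7 249.6  95.4] yaw 7.27 w 0.2564972264004943
black_holder 0.83 [524.3, 258.2, 102.8, 37.9, -80.1]
green_board 0.56 [482.8, 249.5, 86.8, 72.3, 7.8]
green_board mark 0.64 [475.5 250.4  87.8]
```

View pics/b1.png

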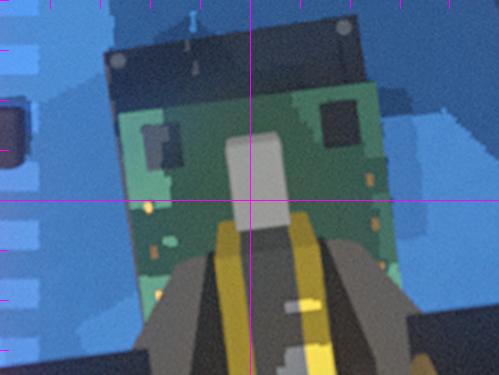

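The view shows the black holder's far edge from (105,52) to (357,15). That puts its centre at (476,250) mm and yaw at about 8°, so the board is right above it. I lower it.

```bash
python3 -m inch '0 0 -0.5 0 0 0.07;0 0 -0.5 0 0 0;0 0 -0.3 0 0 0;0 0 -0.15 0 0 0;0 0 -0.07 0 0 0;0 0 -0.05 0 0 0;0 0 -0.02 0 0 0;0 0 0 0 0 0;0 0 0 0 0 0'; python3 -m inch '0 0 0 0 0 0;0 0 0 0 0 0;0 0 0 0 0 0;0 0 0.1 0 0 0;0 0 0.5 0 0 0;0 0 0.9 0 0 0;0 0 0.9 0 0 0' 0.4
```

```text
clock: 8.45
position: [0.476, 0.251, 0.0163]
orientation: [-3.134, -0.218, -0.001]
contact_force: [0.2, 0.2, -2.4]
width: 0.261
grasp_force: 30.0
clock: 9.32
position: [0.4756, 0.2508, 0.1375]
orientation: [3.134, 0.218, -0.001]
contact_force: [0.7, 0.6, -0.4]
width: 0.601
grasp_force: 0.0
```

```bash
python3 -m inch '0.14 -0.6 0.1 0 0 -0.03;0.14 -0.9 0.1 0 0 -0.03;0.14 -0.9 0.1 0 0 -0.03;0.14 -0.9 0.1 0 0 -0.03;0.14 -0.9 0.1 0 0 -0.03;0.14 -0.86 0 0 0 -0.05;0 0 0 0 0 0;0 0 0 0 0 0'; python3 look.py r1 .518 -.002 .038 red_board:.01 white_holder:.01
```

```text
clock: 10.32
position: [0.5176, -0.0017, 0.1612]
orientation: [-3.137, -0.17, 0.0]
contact_force: [0.4, 0.8, 0.1]
width: 0.599
grasp_force: 0.0
tcp [517.6  -1.7 161.2] yaw 6.19 w 0.5990937951511787
red_board 0.83 [517.1, -2.8, 100.7, 72.5, 6.2]
white_holder 0.77 [514.1, 0.8, 135.9, 104.7, 7.1]
white_holder 0.76 [334.1, 9.5, 68.4, 42.5, -66.9]
white_holder mark 0.78 [354.2  19.9   4.9]
```

View pics/r1.png

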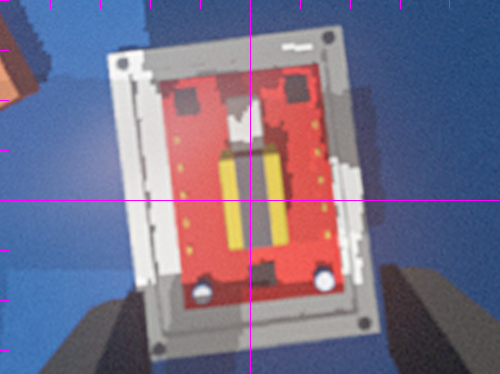

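The red board's transformer centre is at about (254,199), so at (518,−3) mm and yaw 6.2°. I grip it.

```bash
python3 -m inch '0 -0.02 -0.8 0 0 0;0 0 -0.8 0 0 0;0 0 -0.7 0 0 0;0 0 -0.4 0 0 0;0 0 -0.17 0 0 0;0 0 -0.03 0 0 0;0 0 0 0 0 0;0 0 0 0 0 0' 0.4; python3 -m inch '0 0 0 0 0 0;0 0 0 0 0 0;0 0 0 0 0 0;0 0 0 0 0 0;0 0 0 0 0 0' 1; python3 -m inch '0 0 0.1 0 0 0;0 0 0.3 0 0 0;0 0 0.6 0 0 0;0 0 0.6 0 0 0;0 0 0 0 0 0;0 0 0 0 0 0'
```

```text
clock: 11.58
position: [0.5184, -0.0031, 0.0169]
orientation: [3.137, 0.171, 0.002]
contact_force: [0.0, -0.1, 0.9]
width: 0.601
grasp_force: 0.0
clock: 12.2
position: [0.5178, -0.0031, 0.0162]
orientation: [3.137, 0.171, 0.0]
contact_force: [0.5, -0.2, 1.9]
width: 0.258
grasp_force: 30.0
clock: 12.95
position: [0.5175, -0.0031, 0.096]
orientation: [3.137, 0.171, -0.0]
contact_force: [-0.9, 0.1, -0.5]
width: 0.26
grasp_force: 30.0
```

```bash
python3 -m inch '-0.136 -0.6 0 0 0 -0.176;-0.136 -0.85 0 0 0 -0.176;-0.136 -0.85 0 0 0 -0.176;-0.136 -0.85 0 0 0 -0.176;-0.136 -0.85 0 0 0 -0.176;0 -0.22 0 0 0 0;0 0 0 0 0 0;0 0 0 0 0 0;0 0 0 0 0 0'; python3 look.py y1 .4835 -.214 .01 red_board:.09
```

```text
clock: 14.08
position: [0.4839, -0.2129, 0.0959]
orientation: [-3.141, 0.034, 0.001]
contact_force: [-0.4, 0.4, -0.3]
width: 0.254
grasp_force: 30.0
tcp [ 483.9 -212.9   95.9] yaw -1.24 w 0.25438666185863457
red_board 0.87 [491.4, -213.9, 86.8, 71.9, -1.2]
red_board mark 0.91 [ 487.6 -211.8   89.6]
```

View pics/y1.png

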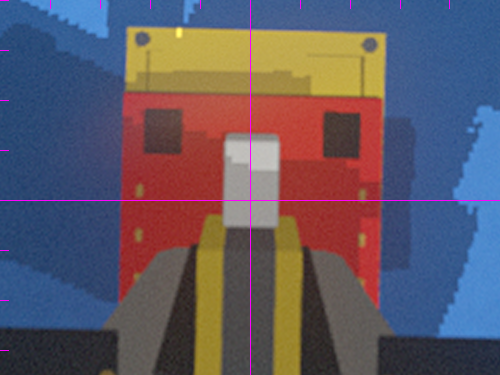

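The yellow holder's far edge runs from (127,27) to (386,34), so its centre is at (484.5,−214.6) mm. The board is within 2 mm, so I lower it.

```bash
python3 -m inch '0 -0.03 -0.5 0 0 0;0 0 -0.5 0 0 0;0 0 -0.3 0 0 0;0 0 -0.15 0 0 0;0 0 -0.07 0 0 0;0 0 -0.05 0 0 0;0 0 -0.03 0 0 0;0 0 0 0 0 0;0 0 0 0 0 0'; python3 -m inch '0 0 0 0 0 0;0 0 0 0 0 0;0 0 0 0 0 0;0 0 0.1 0 0 0;0 0 0.5 0 0 0;0 0 0.9 0 0 0;0 0 0.9 0 0 0;0 0 0 0 0 0' 0.4;  python3 look.py y2 .4845 -.214 .01 red_board:.01 yellow_holder:.01
```

```text
clock: 15.35
position: [0.484, -0.2156, 0.0163]
orientation: [3.141, -0.036, 0.001]
contact_force: [-0.3, -0.0, -0.9]
width: 0.259
grasp_force: 30.0
clock: 16.35
position: [0.4861, -0.2166, 0.1398]
orientation: [3.139, -0.036, 0.01]
contact_force: [-0.2, -0.1, -1.1]
width: 0.603
grasp_force: 0.0
tcp [ 486.1 -216.6  139.8] yaw -1.33 w 0.6031639014334295
red_board 0.94 [483.0, -216.5, 100.4, 70.6, -1.3]
red_board mark 0.95 [ 485.5 -218.3    9.3]
yellow_holder 0.82 [483.6, -214.3, 136.3, 105.2, -1.4]
```

```bash
python3 -m inch '-0.016 0.6 0 0 0 0.108;-0.016 0.93 0 0 0 0.108;-0.016 0.93 0 0 0 0.108;-0.016 0.93 0 0 0 0.108;-0.016 0.93 0 0 0 0.108;-0.016 0.93 0 0 0 0.108;-0.016 0.93 0 0 0 0.108;-0.016 0.93 0 0 0 0.108;-0.016 0.93 0 0 0 0.108;-0.016 0.93 0 0 0 0.108;0 0.33 0 0 0 0;0 0 0 0 0 0';  python3 -m inch '0 0 0 0 0 0;0 0 0 0 0 0'; python3 look.py b2 .4755 .252 .01 green_board:.01 black_holder:.01
```

```text
clock: 18.1
position: [0.4752, 0.2496, 0.1351]
orientation: [3.133, 0.22, -0.002]
contact_force: [0.6, 0.2, -0.4]
width: 0.6
grasp_force: 0.0
clock: 18.35
position: [0.4758, 0.2481, 0.136]
orientation: [3.134, 0.215, -0.001]
contact_force: [-0.5, -0.0, -0.4]
width: 0.599
grasp_force: 0.0
tcp [475.8 248.1 136. ] yaw 7.87 w 0.599143273395953
green_board mark 0.76 [474.7 254.6   4.6]
black_holder 0.96 [475.1, 251.0, 135.4, 105.0, 7.9]
```

```bash
python3 -m inch '0 0.05 -0.8 0 0 0;0 0 -0.6 0 0 0;0 0 -0.5 0 0 0;0 0 -0.3 0 0 0;0 0 -0.17 0 0 0;0 0 -0.03 0 0 0;0 0 0 0 0 0;0 0 0 0 0 0' 0.4; python3 -m inch '0 0 0 0 0 0;0 0 0 0 0 0;0 0 0 0 0 0;0 0 0 0 0 0;0 0 0 0 0 0' 1; python3 -m inch '0 0 0.1 0 0 0;0 0 0.3 0 0 0;0 0 0.6 0 0 0;0 0 0.6 0 0 0;0 0 0 0 0 0;0 0 0 0 0 0'
```

```text
clock: 19.6
position: [0.4763, 0.2522, 0.0168]
orientation: [-3.134, -0.218, -0.002]
contact_force: [0.0, 0.3, 0.5]
width: 0.602
grasp_force: 0.0
clock: 20.23
position: [0.4758, 0.2519, 0.0161]
orientation: [-3.134, -0.218, -0.0]
contact_force: [-0.2, -0.5, 1.9]
width: 0.258
grasp_force: 30.0
clock: 20.98
position: [0.4754, 0.2518, 0.0958]
orientation: [3.134, 0.218, -0.0]
contact_force: [-0.4, 0.6, -1.7]
width: 0.262
grasp_force: 30.0
```

```bash
python3 -m inch '0.13 -0.6 0 0 0 -0.02;0.13 -0.88 0 0 0 -0.02;0.13 -0.88 0 0 0 -0.02;0.13 -0.88 0 0 0 -0.02;0.13 -0.88 0 0 0 -0.01;0.13 -0.88 0 0 0 0;0 0 0 0 0 0;0 0 0 0 0 0;0 0 0 0 0 0'; python3 look.py w1 .515 .001 .01 green_board:.09
```

```text
clock: 22.1
position: [0.5143, 0.0028, 0.0956]
orientation: [-3.135, -0.198, 0.002]
contact_force: [-0.2, -0.3, -0.9]
width: 0.256
grasp_force: 30.0
tcp [514.3   2.8  95.6] yaw 7.24 w 0.255846146075025
green_board 0.86 [520.9, 2.6, 86.2, 71.7, 7.2]
green_board mark 0.77 [514.9   4.1  84.8]
```

View pics/w1.png

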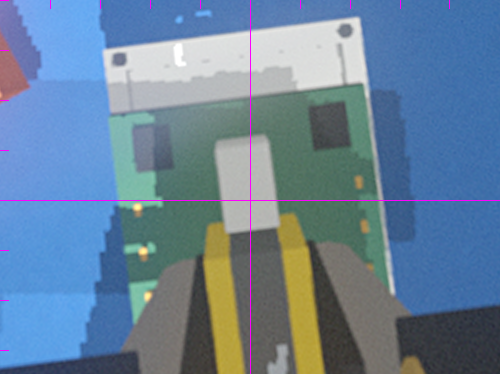

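The white holder's far edge runs from (104,50) to (359,17), so its centre is at (515,0) mm. I shift y by −2.5 mm and lower.

```bash
python3 -m inch '0.02 -0.05 -0.5 0 0 0;0 0 -0.5 0 0 0;0 0 -0.3 0 0 0;0 0 -0.15 0 0 0;0 0 -0.07 0 0 0;0 0 -0.05 0 0 0;0 0 -0.03 0 0 0;0 0 0 0 0 0;0 0 0 0 0 0'; python3 -m inch '0 0 0 0 0 0;0 0 0 0 0 0;0 0 0 0 0 0;0 0 0.1 0 0 0;0 0 0.5 0 0 0;0 0 0.9 0 0 0;0 0 0.9 0 0 0;0 0 0 0 0 0;0 0 0 0 0 0' 0.4;  python3 look.py w2 .515 0 .01 green_board:.01 white_holder:.01
```

```text
clock: 23.38
position: [0.516, -0.0006, 0.0163]
orientation: [3.135, 0.197, 0.001]
contact_force: [0.5, 0.1, -1.1]
width: 0.261
grasp_force: 30.0
clock: 24.5
position: [0.5154, -0.0005, 0.1359]
orientation: [-3.135, -0.197, 0.0]
contact_force: [-0.3, -0.1, 0.4]
width: 0.598
grasp_force: 0.0
tcp [ 5.154e+02 -5.000e-01  1.359e+02] yaw 7.18 w 0.5976958739410938
green_board 0.79 [515.4, -1.2, 100.8, 71.8, 7.2]
green_board mark 0.9 [517.3   2.7   3.7]
white_holder 0.77 [338.5, 13.9, 80.6, 47.8, -82.9]
white_holder 0.59 [514.4, 1.2, 136.4, 103.9, 7.2]
white_holder mark 0.97 [354.4  17.4   4.5]
```

```bash
python3 -m inch '0.6 -0.38 0.08 0 0 -0.12;0.6 -0.38 0.08 0 0 -0.12;0.6 -0.38 0.08 0 0 -0.12;0.6 -0.38 0.08 0 0 -0.12;0.6 -0.38 0.08 0 0 -0.12;0.48 -0.38 0.08 0 0 -0.12;0 0 0 0 0 0;0 0 0 0 0 0;0 0 0 0 0 0' 0.25; python3 look.py c1 .689 -.115 .034 copper_hood:.034
```

```text
clock: 25.88
position: [0.6888, -0.1138, 0.1596]
orientation: [-3.141, -0.028, 0.002]
contact_force: [-0.5, -0.5, 0.4]
width: 0.754
grasp_force: 0.0
tcp [ 688.8 -113.8  159.6] yaw 1.03 w 0.7536620757762341
copper_hood 0.69 [690.9, -115.2, 56.2, 40.8, 3.2]
copper_hood 0.64 [510.3, -16.0, 60.2, 52.0, -82.9]
copper_hood mark 0.9 [ 691.2 -114.1    1.7]
```

View pics/c1.png

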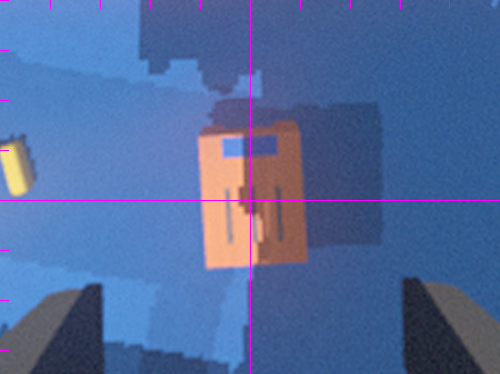

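The copper hood's top is centred at (254,200), so at (689,−116.5) mm and yaw about 3°, with the bar toward +x at (250,147). I grip it.

```bash
python3 -m inch '0.01 -0.05 -0.8 0 0 0.23;0 0 -0.8 0 0 0;0 0 -0.8 0 0 0;0 0 -0.4 0 0 0;0 0 -0.2 0 0 0;0 0 -0.06 0 0 0;0 0 0 0 0 0;0 0 0 0 0 0' 0.25; python3 -m inch '0 0 0 0 0 0;0 0 0 0 0 0;0 0 0 0 0 0;0 0 0 0 0 0;0 0 0 0 0 0;0 0 0 0 0 0' 1; python3 -m inch '0 0 0.1 0 0 0;0 0 0.3 0 0 0;0 0 0.6 0 0 0;0 0 0.6 0 0 0;0 0 0.4 0 0 0;0 0 0 0 0 0;0 0 0 0 0 0'
```

```text
clock: 27.02
position: [0.6911, -0.1172, 0.0083]
orientation: [3.14, 0.081, 0.003]
contact_force: [-0.5, -1.4, -0.5]
width: 0.755
grasp_force: 0.0
clock: 27.78
position: [0.6903, -0.1171, 0.0072]
orientation: [-3.141, -0.081, -0.0]
contact_force: [-0.4, -0.0, 2.2]
width: 0.432
grasp_force: 30.0
clock: 28.65
position: [0.6896, -0.117, 0.1062]
orientation: [-3.14, -0.081, 0.002]
contact_force: [0.6, -0.5, -0.2]
width: 0.436
grasp_force: 30.0
```

```bash
python3 -m inch '-0.6 -0.28 0 0 0 -0.08;-0.7 -0.34 0 0 0 -0.08;-0.7 -0.34 0 0 0 -0.08;-0.7 -0.34 0 0 0 -0.08;-0.7 -0.34 0 0 0 -0.08;-0.71 -0.34 0 0 0 -0.1;0 0 0 0 0 0;0 0 0 0 0 0;0 0 0 0 0 0'; python3 look.py h1 .484 -.216 .01 red_board:.01 yellow_holder:.01 copper_hood:.125
```

```text
clock: 29.78
position: [0.4857, -0.2157, 0.1068]
orientation: [-3.141, 0.035, -0.0]
contact_force: [-0.2, -0.0, -1.5]
width: 0.426
grasp_force: 30.0
tcp [ 485.7 -215.7  106.8] yaw -1.28 w 0.42606409258327743
red_board 0.72 [507.7, -217.3, 71.2, 53.5, 88.7]
red_board mark 0.66 [ 484.7 -215.     7.7]
yellow_holder 0.82 [505.6, -214.9, 103.5, 92.4, 88.7]
copper_hood 0.59 [490.4, -216.7, 52.3, 44.3, -1.3]
copper_hood mark 0.96 [ 486.8 -218.9  100.7]
```

View pics/h1_raw.png

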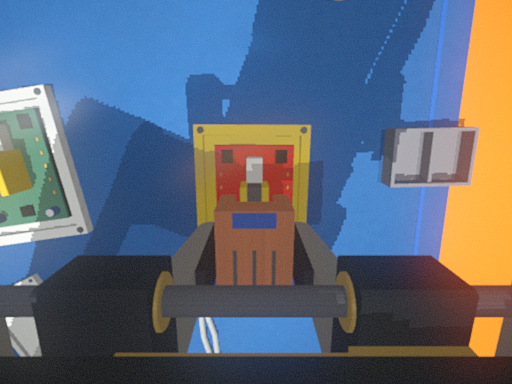

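Run:
```python
from h import *
C=cam("wrist"); im=cv2.imread("pics/h1_raw.png")
z0=float(r.state()["position"][2])-.0072
print("hood bottom front", unproj(C,[[218,197],[291,196]],z0)*1000)
print("hood top front", unproj(C,[[216,210],[293,209]],z0+.034)*1000)
print("red far corners", unproj(C,[[215.5,144.5],[294.5,144]],.010)*1000)
cv2.imwrite("pics/h1c.png",cv2.resize(im[120:290,170:340],None,fx=3.5,fy=3.5,interpolation=cv2.INTER_CUBIC))
```

```text
hood bottom front [[ 508.66147034 -195.51806709]
 [ 508.26985314 -240.4875557 ]]
hood top front [[ 510.60193554 -198.58916322]
 [ 510.24003142 -237.31007444]]
red far corners [[ 534.03412829 -184.10608343]
 [ 532.88159726 -254.41963533]]
```

View pics/h1c.png

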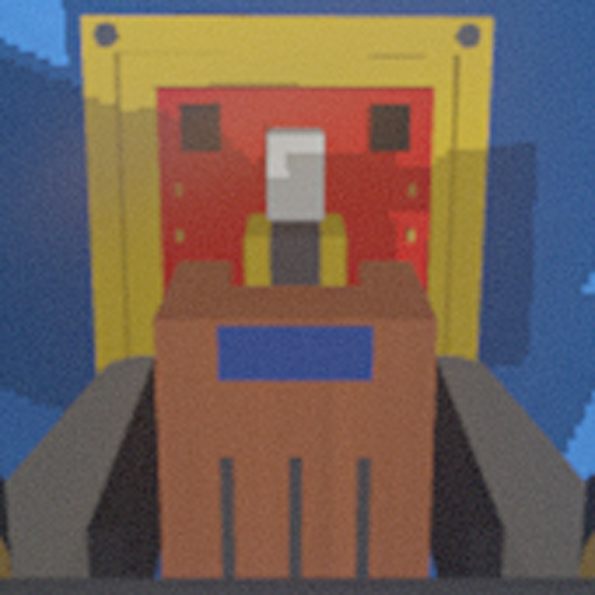

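The crop shows the notch at (295,275) lined up with the key at (295,175). Hood and board centres agree within about 1 mm. I lower in two stages and watch the force.

```bash
python3 -m inch '0 0 -0.5 0 0 0;0 0 -0.5 0 0 0;0 0 -0.2 0 0 0;0 0 -0.15 0 0 0;0 0 -0.1 0 0 0;0 0 0 0 0 0;0 0 0 0 0 0'; python3 -m inch '0 0 -0.1 0 0 0;0 0 -0.1 0 0 0;0 0 -0.06 0 0 0;0 0 -0.04 0 0 0;0 0 -0.02 0 0 0;0 0 0 0 0 0;0 0 0 0 0 0'
```

```text
clock: 31.0
position: [0.4851, -0.2162, 0.035]
orientation: [3.141, -0.036, 0.001]
contact_force: [-0.2, -1.0, 0.3]
width: 0.432
grasp_force: 30.0
clock: 31.88
position: [0.4849, -0.2161, 0.0187]
orientation: [3.141, -0.036, 0.0]
contact_force: [-0.9, 0.1, -0.6]
width: 0.431
grasp_force: 30.0
```

```bash
python3 -m inch '0 0 -0.015 0 0 0;0 0 -0.015 0 0 0;0 0 0 0 0 0;0 0 0 0 0 0'; python3 -m inch '0 0 0 0 0 0;0 0 0 0 0 0;0 0 0 0 0 0;0 0 0.1 0 0 0;0 0 0.5 0 0 0;0 0 0.9 0 0 0;0 0 0.9 0 0 0;0 0 0 0 0 0;0 0 0 0 0 0' 0.25; python3 look.py h2 .484 -.216 .044 red_board:.01 copper_hood:.044
```

```text
clock: 32.38
position: [0.4848, -0.2161, 0.0171]
orientation: [3.141, -0.037, 0.0]
contact_force: [-1.0, 0.5, 1.3]
width: 0.437
grasp_force: 30.0
clock: 33.5
position: [0.4844, -0.2159, 0.1368]
orientation: [-3.141, 0.036, 0.0]
contact_force: [0.3, 0.5, -0.7]
width: 0.748
grasp_force: 0.0
tcp [ 484.4 -215.9  136.8] yaw -1.33 w 0.74802913506323
red_board 0.66 [483.1, -216.3, 103.4, 72.5, -1.3]
copper_hood 0.96 [485.8, -217.0, 56.9, 40.3, -1.7]
copper_hood 0.31 [519.3, -25.2, 120.7, 96.9, 6.6]
copper_hood mark 0.68 [ 483.7 -220.5   10.2]
```

View pics/h2.png

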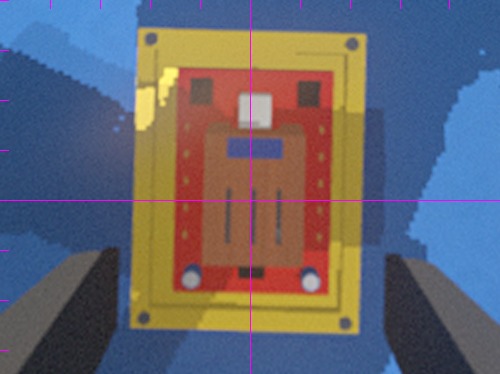

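The copper hood is fully seated: its 41 mm width at z = 44 mm fits, and the key shows through the notch at (254,110). Next, the white hood.

```bash
python3 -m inch '0.41 0.75 0.05 0 0 0.4;0.41 0.75 0.05 0 0 0.4;0.41 0.75 0.05 0 0 0.4;0.41 0.75 0.05 0 0 0.4;0.41 0.75 0.05 0 0 0.4;0.41 0.75 0.05 0 0 0.4;0.41 0.75 0.05 0 0 0.4;0.41 0.75 0.05 0 0 0.4;0.41 0.78 0.05 0 0 0.44;0 0 0 0 0 0;0 0 0 0 0 0;0 0 0 0 0 0' 0.25; python3 look.py v1 .670 .123 .034 white_hood:.034
```

```text
clock: 35.25
position: [0.6686, 0.1218, 0.1591]
orientation: [3.035, 0.81, -0.002]
contact_force: [0.2, 0.7, -0.5]
width: 0.745
grasp_force: 0.0
tcp [668.6 121.8 159.1] yaw 29.88 w 0.7449985014919405
white_hood 0.67 [672.5, 124.5, 56.1, 40.4, 30.7]
white_hood mark 0.67 [671.8 126.7   2.7]
```

View pics/v1.png

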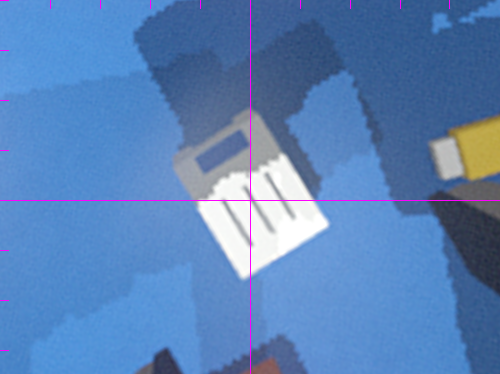

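The white hood is at about (671,122.7) mm, yaw about 31°, with its bar at (222,152) toward +x. The USB stick's end at (432,160) is clear of the finger.

```bash
python3 -m inch '0.05 0.02 -0.8 0 0 0.1;0 0 -0.8 0 0 0;0 0 -0.8 0 0 0;0 0 -0.4 0 0 0;0 0 -0.18 0 0 0;0 0 -0.06 0 0 0;0 0 0 0 0 0;0 0 0 0 0 0' 0.3; python3 -m inch '0 0 0 0 0 0;0 0 0 0 0 0;0 0 0 0 0 0;0 0 0 0 0 0;0 0 0 0 0 0;0 0 0 0 0 0' 1; python3 -m inch '0 0 0.1 0 0 0;0 0 0.3 0 0 0;0 0 0.6 0 0 0;0 0 0.6 0 0 0;0 0 0.4 0 0 0;0 0 0 0 0 0;0 0 0 0 0 0'
```

```text
clock: 36.4
position: [0.6726, 0.1241, 0.0088]
orientation: [3.029, 0.835, 0.003]
contact_force: [0.2, 0.4, 0.3]
width: 0.697
grasp_force: 0.0
clock: 37.15
position: [0.6719, 0.124, 0.0078]
orientation: [-3.029, -0.835, -0.0]
contact_force: [0.0, -0.8, 4.1]
width: 0.431
grasp_force: 30.0
clock: 38.02
position: [0.6712, 0.1238, 0.1067]
orientation: [-3.029, -0.835, 0.002]
contact_force: [0.2, 0.1, -0.6]
width: 0.434
grasp_force: 30.0
```

```bash
python3 -m inch '-0.35 -0.28 0 0 0 -0.35;-0.46 -0.37 0 0 0 -0.4;-0.46 -0.37 0 0 0 -0.4;-0.46 -0.37 0 0 0 -0.4;-0.46 -0.37 0 0 0 -0.4;-0.46 -0.37 0 0 0 -0.4;-0.46 -0.36 0 0 0 -0.4;0 0 0 0 0 0;0 0 0 0 0 0;0 0 0 0 0 0'; python3 look.py k1 .515 -.001 .01
python3 - <<'E'
import cv2
im=cv2.imread("pics/k1_raw.png")
cv2.imwrite("pics/k1c.png",cv2.resize(im[120:290,170:340],None,fx=3.5,fy=3.5,interpolation=cv2.INTER_CUBIC))
E
```

```text
clock: 39.28
position: [0.5171, -0.0, 0.1074]
orientation: [-3.135, -0.198, -0.0]
contact_force: [-0.2, 0.4, -1.1]
width: 0.434
grasp_force: 30.0
tcp [517.1  -0.  107.4] yaw 7.24 w 0.4335011568843438
```

View pics/k1c.png

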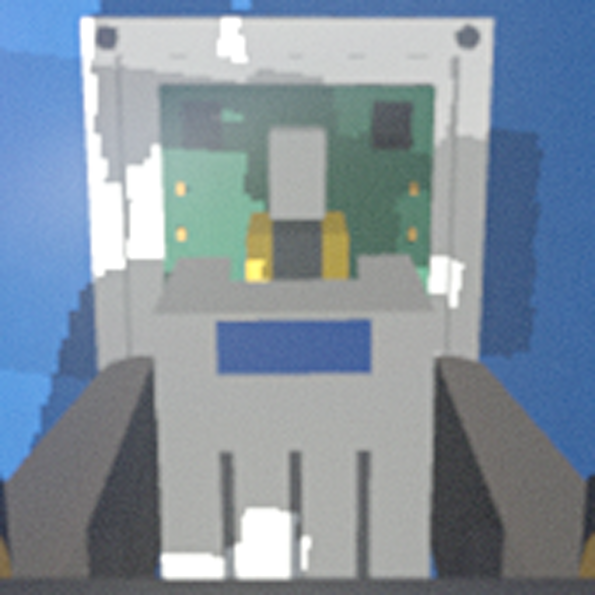

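The notch centre (296,270) lines up with the key (297,175). The hood sits about 1.2 mm too far in +x compared with the copper case, so I shift back slightly and lower.

```bash
python3 -m inch '-0.025 0 -0.5 0 0 0;0 0 -0.5 0 0 0;0 0 -0.2 0 0 0;0 0 -0.15 0 0 0;0 0 -0.1 0 0 0;0 0 0 0 0 0;0 0 0 0 0 0'; python3 -m inch '0 0 -0.1 0 0 0;0 0 -0.1 0 0 0;0 0 -0.06 0 0 0;0 0 -0.04 0 0 0;0 0 -0.02 0 0 0;0 0 -0.015 0 0 0;0 0 0 0 0 0;0 0 0 0 0 0'
```

```text
clock: 40.2
position: [0.5154, -0.0006, 0.0355]
orientation: [3.135, 0.197, 0.001]
contact_force: [-0.0, 0.2, 0.4]
width: 0.434
grasp_force: 30.0
clock: 41.2
position: [0.5151, -0.0006, 0.0184]
orientation: [3.135, 0.197, 0.0]
contact_force: [0.5, 0.3, -0.4]
width: 0.429
grasp_force: 30.0
```

```bash
python3 -m inch '0 0 -0.013 0 0 0;0 0 0 0 0 0;0 0 0 0 0 0'; python3 -m inch '0 0 0 0 0 0;0 0 0 0 0 0;0 0 0 0 0 0;0 0 0.1 0 0 0;0 0 0.5 0 0 0;0 0 0.9 0 0 0;0 0 0.9 0 0 0;0 0 0 0 0 0;0 0 0 0 0 0' 0.25; python3 look.py k2 .515 -.001 .044 green_board:.01 white_hood:.044
python3 - <<'E'
import cv2
im=cv2.imread("pics/k2.png"); 
from workcell import imaging
t=imaging.get_image("scene"); t=cv2.resize(t[60:300,80:400],None,fx=1.56,fy=1.56)
cv2.imwrite("pics/fin.png",cv2.vconcat([cv2.resize(im,(375,281)),cv2.resize(t,(375,281))]))
E
```

```text
clock: 41.58
position: [0.5151, -0.0006, 0.0177]
orientation: [3.135, 0.197, 0.0]
contact_force: [0.1, 0.3, -0.8]
width: 0.435
grasp_force: 30.0
clock: 42.7
position: [0.5147, -0.0006, 0.1374]
orientation: [-3.135, -0.197, 0.0]
contact_force: [-0.7, 0.1, -0.0]
width: 0.749
grasp_force: 0.0
tcp [514.7  -0.6 137.4] yaw 7.18 w 0.7494719094622219
green_board 0.74 [514.9, -1.7, 100.2, 70.8, 7.2]
green_board mark 0.64 [471.9 252.6   2.2]
green_board mark 0.22 [ 485.3 -218.9    8.8]
white_hood 0.7 [516.7, -1.3, 56.7, 41.8, 7.2]
white_hood mark 0.72 [514.8   2.4  10.6]
```

View pics/fin.png

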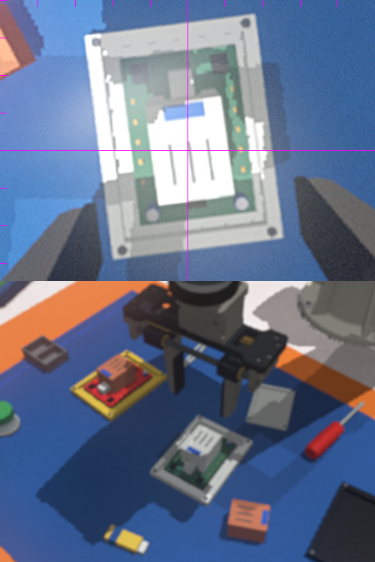

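Both hoods are seated on their boards: white hood at (190,150) in the upper part, copper at (120,372) in the lower part. Both boards lie flat in their holders and the gripper is clear, so I hand in.

```bash
python3 -c "
from workcell import ticket
print(ticket.job_done())"
```

```text
the job is handed in; nothing more can be done
None
```

The job is handed in at about 43 s of the 118 s allowed (no verdict returned): the red board lies in the yellow holder under the copper hood and the green board in the white holder under the white hood, both seated in the last camera views, with the gripper open and clear.

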